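# Snap the test coupler onto a tilted sprung jack and hold it down

### The arm

A 6-joint arm with a two-finger parallel gripper is mounted at the origin on the work surface. World frame = base frame: x ahead of the robot, y to its left, z up, the work surface at z = 0. Lengths are in m, angles in rad, forces in N, time in s.
With the tool pointing down it reaches from about 0.3 to 0.775 m from the base axis. Payload 14.6 kg.
Tool frame: the origin (TCP) lies at the very end of the fingers, on their centre line; the grasp point (between the pads) lies 19 mm behind it (env.tcp_to_grasp is the distance from the TCP to the grasp point, in m); z points along the fingers, y is the line along which they close (so a half turn about z gives the same grasp; the last joint's range is limited). The gripper opens to 94 mm and grips with 3 to 60 N. Pads are 16 mm wide; open, the fingers measure 119 mm over their backs; the gripper's body (75 mm by 177 mm) begins 78 mm behind the grasp point.
Start: joints at [-1.369, 0.3, 1.521, -0, 1.321, -0.067], TCP at [0.146, -0.53, 0.205] pointing down, gripper open.
Joint ranges: [-3.03, 3.03], [-0.79, 2.21], [0.23, 2.52], [-1.04, 4.18], [0, 3.07], [-2.55, 2.55]. Speed limits (rad/s): [2.22, 2.22, 2.57, 3.14, 3.14, 3.14].

### API

Orientations are given as a unit quaternion [w, x, y, z].
In Python, from plant import env gives the robot as it stands. The module is installed in compiled form; this text tells all that it offers.
- The arm moves only by the tool step_arm, never from a script. Its argument "commands" is a list of rows, each a list of 3 entries, a list of its own where there are three numbers: the gripper's target within -1 to 1 (shut at 1, half-way at 0, fully open at -1), then the shift along the tool's x, y, z in mm, then the turn, a rotation vector about the tool's x, y, z in rad. In form: [[fingers, [dx, dy, dz], [rx, ry, rz]], ...]. A call has 1 to 10 rows; each row shifts and turns the commanded pose from where the row before left it, along the tool's axes as they then stand; what a row does not reach is not made up. A row lasts 1/12 s, in which the tool goes at most 41.7 mm and 7.16 degrees, less where a joint would pass 70% of its speed; a pose out of reach is approached as far as the arm can. A call is refused whole if a number of a shift passes 41.7 or a number of a turn 0.125, either way. A call with a gripper value outside its range is refused whole. The fingers move at their own pace and stop on an object; the grip force is fixed at half the most. Time passes only in rows, so rows that do not move let the fingers close. It gives the time, the measured TCP pose, the force, the opening and the grip force at its end, in the units of the state.
- env.get_obs(): the state, without advancing time (a new reading comes with each control period).
- env.grab_frame(name): name is "scene" or "top" or "wrist"; returns a dict with "color" (420x560x3 uint8, red, green, blue), "fovy" (degrees; the focal length in pixels is half the picture's height over the tangent of half this angle, whatever the lens; pixels are square), "cx", "cy" (the principal point, pixels), "R" (3x3) and "t" (3): a world point X has camera coordinates R X + t; the wrist camera has in their place "hand_eye" (4x4, takes a point from camera to tool coordinates, whose origin is the TCP and whose axes are the flange's). Camera axes: x right, y down, z forward; pixel columns grow to the right and rows downward; lengths in m; the calibration is good to about 2 mm. A picture is of the moment at which its call begins: read the wrist's pose just before it. There is no depth.
- env.job_done(): hands the job in; it is judged then, once.
Trained networks look in a picture, given as the dict that the camera call returned (one of the last four; its "shot" number tells which), for a name from the list of things; names that differ only in an ending like _2 or _b are one class to them, and where a whole thing is asked for, a point or a joint stands for the part that bears it (a point fixed in the world has none). Each returns a list of dicts, best first, with "confidence" (0 to 1); they miss things now and then, are a little off and sometimes report something else, mostly with a low value. They report only what shows in the picture. A call takes as long as a camera call. They do not tell look-alikes from the thing itself.
- env.boxes_of(query, picture): "xy" ([column, row] in pixels, amid what is visible of it).
- env.cut_out(query, picture): "mask" (420x560 bool, what is visible of it) and "xy" ([column, row] in pixels, amid what is visible of it).
The state is a dict: "time": time; "joint_positions": joint angles; "joint_velocities": joint speeds; "joint_torque": joint torques, N m; "tool_pos": TCP position; "tool_rot": TCP orientation; "wrist_force": force on the tool from outside, world axes, zero at the start; "ft_torque": the same for the moment, N m; "width": opening from 0.0 (shut) to 1.0 (fully open); "grip_force": force on a finger pad.
Only numpy, scipy, OpenCV 4.12 (cv2) and the standard library are available. Lean on these libraries where they do the work, as an engineer would, in place of code of your own. Each camera call takes 0.05 s, during which the arm holds its last target. There are 200 camera calls.

### The job

Take the push-on test coupler out of its parking cup and press it squarely onto the tilted brass jack of the test fixture until it snaps on, then push it on down against the jack's spring, well past half of the spring's travel. Finish while still gripping the coupler and holding it pressed down: do not let go. Leave the meter, the screwdriver and the flux bottle where they are.

Things in the scene. Friction and masses are not known exactly. Their poses are not given: they have to be found in the camera images.
- coupler_mid (a point): Centre of the loose push-on coupler, a round tool 84 mm tall, about 0.16 kg; z axis from its mouth (42 mm below this point) to its top. Starts upright, mouth down, in a shallow cup. From the mouth up: steel skirt to 24 mm, 31 mm wide at the mouth, narrowing to 26; black barrel 24 mm in diameter from 24 to 76 mm (grip here); steel cap 29 mm in diameter from 76 to 84 mm.
- coupler_mouth (a point): Centre of the coupler's open lower end, 42 mm below coupler_mid. The mouth is a funnel 22 mm wide, narrowing within 8 mm to a bore 17.6 mm wide, 24 mm deep from the mouth. Three spring balls in the bore, 11.5 mm above the mouth, click in behind the jack's head.
- coupler_seat (a point): Closed end of the coupler's bore, on its axis, 24 mm above the mouth (18 mm below coupler_mid). Snapped on means that the jack's tip touches this point (within 3.5 mm); before the snap the balls stop it about 11 mm away.
- jack_tip (a point): Tip of the brass jack, on its axis, about 0.13 m above the bench; z axis points out of the jack along its axis, which leans 0.2 to 0.5 rad from vertical, roughly towards the robot. Conical head 14 mm wide (8 mm at the tip), 9 mm neck behind it, free for 28 mm below the tip, down to a 20 mm collar. Snapping on takes about 8 to 12 N along the axis and ends with a jump.
- jack (a joint): How far the jack is pushed into its head along its own axis, m: 0 = free, 0.012 = at its stop. A spring holds it out: about 5 N to start it, 10 N at 6 mm, 15 N at the stop. It also sinks 5 to 9 mm and springs back while the coupler is being snapped on. Half of the travel is 0.006; aim for about 0.009.
- fixture: Test fixture, bolted down: aluminium base 130 x 120 x 14 mm (x, y, z) with two cheeks 50 x 12 mm, tops 88 mm high, at y = -50 and +50 mm, and a tilted steel head between them that carries the jack and does not turn under the pressing force. Origin: centre of its underside. The jack leans to its -x.
- rest: Parking cup of the coupler, fixed to the bench: black ring 45 mm across, 14 mm high, 37 mm inside, on a 64 mm disc; the coupler stands in it on a floor 4 mm above the bench. Origin at the centre of its underside.
- meter: Bystander: black hand-held meter lying flat, 150 x 75 x 34 mm (x, y, z), origin at the centre of its underside.
- screwdriver: Bystander: screwdriver lying on the bench, about 0.2 m long along its x axis, handle to its -x.
- flux: Bystander: small white flux bottle standing upright, 38 mm across, 85 mm tall, origin at the centre of its underside.
There are look-alikes about, which are no part of the job. What is shaped like the part that bears coupler_mid but green is not meant.

How it is judged:
On the way, in this order (a step that is already met when the one before it is completed fails the run):
1. the coupler is lifted clear of its parking cup (distance of coupler_mid from where it was at the start of the episode above 0.05 m), for 0.1 s.
2. the coupler is snapped squarely onto the jack (distance between coupler_seat and jack_tip below 0.0035 m and angle between the z axis of coupler_mid and the z axis of jack_tip, either way round below 0.14 rad), for 0.1 s.
At the end, for the whole second after the job is handed in: the coupler is snapped on (jack's tip within 3.5 mm of the end of its bore, axes within 0.14 rad), the jack is held more than 6 mm down against its spring, at rest, and the fingers still grip the coupler (more than 2 N, fingers within 50 mm of its centre) (all of step 2 and value of joint jack above 0.006 m and contact force between the fingers and coupler above 2 N and distance between the grasp point and coupler_mid below 0.05 m and linear speed of coupler below 0.02 m/s); the arm keeps its last pose, push and grip.
It fails at once if the meter, screwdriver or flux bottle is moved by more than 30 mm (distance of any of meter, screwdriver, flux from where it was at the start of the episode above 0.03 m).
It also fails if it takes over 38 s, if anything falls off the work surface, if the arm or the gripper's body presses on something with over 40 N, if the wrist force passes 120 N, or if a joint passes its speed limit or range.

## Working session

There is one attempt and no reset: what is moved stays moved. The work goes in short steps, Python scripts to look and compute and a tool call to move; the robot and the scene stay as the last step left them, time stands still between calls to the robot, and variables do not carry over. Pictures are saved under pics/ and viewed, at most 10 in all, crops included, and the job is handed in when it is done.

Besides the shell and the picture viewer there is one more tool, called after ">>>" as name(argument=value, ...), one argument or row to a line, values as JSON. step_arm: Moves the arm, as the interface text tells. Its arguments: {"type":"object","properties":{"commands":{"type":"array","items":{"type":"array"}}},"required":["commands"]}

```bash
mkdir -p pics; cat > h.py <<'E'
import numpy as np, cv2
from plant import env
from scipy.spatial.transform import Rotation as Ro
def K(f):
    fl=210/np.tan(np.radians(f["fovy"])/2); return fl,f["cx"],f["cy"]
def RT(q): return Ro.from_quat([q[1],q[2],q[3],q[0]]).as_matrix()
def cam(f,o=None):
    if "R" in f: return np.array(f["R"]),np.array(f["t"])
    R=RT(o["tool_rot"]); H=np.array(f["hand_eye"]); 
    Rwc=R@H[:3,:3]; c=R@H[:3,3]+o["tool_pos"]; return Rwc.T,-Rwc.T@c
def proj(f,X,o=None):
    R,t=cam(f,o); p=R@np.array(X)+t; fl,cx,cy=K(f); return np.array([cx+fl*p[0]/p[2],cy+fl*p[1]/p[2]])
def ray(f,uv,o=None):
    R,t=cam(f,o); fl,cx,cy=K(f); d=R.T@np.array([(uv[0]-cx)/fl,(uv[1]-cy)/fl,1]); return -R.T@t,d/np.linalg.norm(d)
def tri(rays):
    A=sum(np.eye(3)-np.outer(d,d) for c,d in rays); b=sum((np.eye(3)-np.outer(d,d))@c for c,d in rays); return np.linalg.solve(A,b)
def onz(f,uv,z,o=None):
    c,d=ray(f,uv,o); return c+d*(z-c[2])/d[2]
def save(f,n): cv2.imwrite("pics/"+n,cv2.cvtColor(f["color"],cv2.COLOR_RGB2BGR))
E
python3 - <<'E'
from h import *
np.set_printoptions(precision=4,suppress=True)
o=env.get_obs(); print({k:np.round(v,3) for k,v in o.items()}, env.tcp_to_grasp)
for n in ["scene","top","wrist"]:
    f=env.grab_frame(n); save(f,n+"0.png"); print(n,f["fovy"],f["cx"],f["cy"],f.get("hand_eye"))
    for q in ["coupler_mid","coupler_mouth","jack_tip","fixture","rest","meter","screwdriver","flux"]:
        print(q,[(np.round(b["xy"],1).tolist(),round(b["confidence"],2)) for b in env.boxes_of(q,f)])
    if "R" in f: print(-np.array(f["R"]).T@f["t"])
a=cv2.imread("pics/scene0.png");b=cv2.imread("pics/top0.png")
cv2.imwrite("pics/both.png",cv2.resize(np.vstack([a,b]),(800,1200))[:, :])
E
```

```text
{'time': np.float64(0.0), 'joint_positions': array([-1.369,  0.3  ,  1.522,  0.   ,  1.321, -0.067]), 'joint_velocities': array([ 0.   , -0.001, -0.001,  0.   , -0.001,  0.002]), 'joint_torque': array([ -0.004, -53.181, -35.274,   0.071,   0.024,  -0.   ]), 'tool_pos': array([ 0.146, -0.53 ,  0.205]), 'tool_rot': array([-0.001,  0.991,  0.134, -0.   ]), 'wrist_force': array([ 1.047,  1.342, -0.424]), 'ft_torque': array([-0.011,  0.012, -0.014]), 'grip_force': np.float64(0.0), 'width': np.float64(0.997)} 0.0188
scene 52.70002747402802 274.910367492823 205.23941093592424 None
coupler_mid [([429.0, 260.4], 0.95), ([385.8, 171.5], 0.92), ([412.6, 209.9], 0.56), ([278.0, 250.8], 0.16)]
coupler_mouth [([412.2, 210.5], 0.94), ([387.4, 169.1], 0.81), ([425.6, 260.3], 0.62)]
jack_tip [([206.7, 159.6], 0.56)]
fixture [([208.8, 197.9], 0.84)]
rest [([404.8, 228.6], 0.6)]
meter [([263.8, 153.5], 0.74), ([269.3, 333.5], 0.73)]
screwdriver [([259.5, 156.5], 0.66)]
flux [([278.2, 253.5], 0.68)]
[1.0136 0.0382 0.6536]
top 46.53788926714542 290.37670407472314 205.78154233982417 None
coupler_mid [([200.2, 278.0], 0.82), ([181.2, 235.1], 0.79), ([174.8, 187.7], 0.57)]
coupler_mouth [([178.1, 236.4], 0.84), ([200.3, 280.8], 0.68), ([175.1, 189.1], 0.66), ([292.9, 180.7], 0.17)]
jack_tip [([367.2, 245.8], 0.47)]
fixture [([293.9, 128.2], 0.44)]
rest []
meter [([293.9, 128.5], 0.58), ([366.6, 245.7], 0.52)]
screwdriver [([315.7, 303.2], 0.8)]
flux [([294.1, 181.5], 0.74)]
[0.4919 0.0026 1.0317]
wrist 58.547155728054186 275.18704656435955 209.57544805345393 [[-0.0002 -0.9622 -0.2722  0.0796]
 [ 1.     -0.0004  0.0006 -0.0002]
 [-0.0007 -0.2722  0.9622 -0.1793]
 [ 0.      0.      0.      1.    ]]
coupler_mid []
coupler_mouth []
jack_tip []
fixture []
rest []
meter []
screwdriver []
flux []
```

View pics/scene0.png

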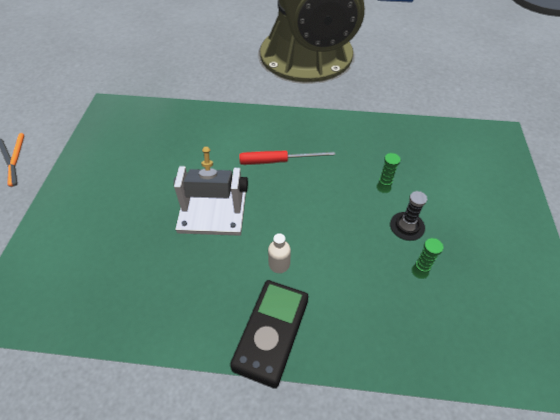

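View pics/top0.png

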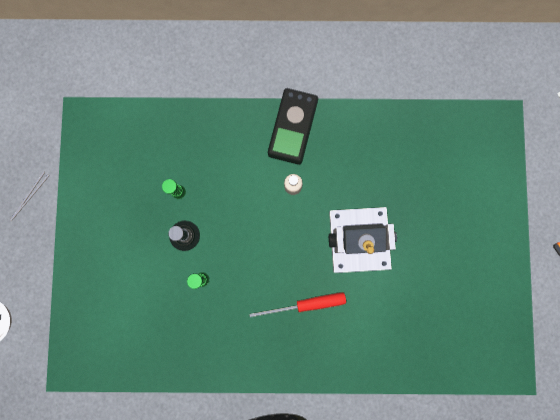

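Scene view: the look-alikes are green at (390,172) and (429,255). The steel and black one standing in the black cup at (412,212) fits, because it isn't green and it is parked. Its top-view pixel is about (180,235). The jack is at (207,155) in the scene view and (367,246) in the top view. I'll confirm with one enlarged crop and measure.

```bash
python3 - <<'E'
from h import *
np.set_printoptions(precision=4,suppress=True)
S=env.grab_frame("scene");T=env.grab_frame("top")
def crop(f,u,v,w,h,s): 
    return cv2.resize(cv2.cvtColor(f["color"],cv2.COLOR_RGB2BGR)[v:v+h,u:u+w],None,fx=s,fy=s,interpolation=cv2.INTER_CUBIC)
a=np.vstack([np.hstack([crop(S,380,180,60,60,5),crop(S,170,135,90,60,5)]),np.hstack([crop(T,155,210,60,60,5),crop(T,320,215,90,60,5)])])
cv2.imwrite("pics/crop.png",a)
for n,f in (("S",S),("T",T)):
    for q in ["coupler_mid","jack_tip","jack","fixture"]:
        for m in env.cut_out(q,f):
            ys,xs=np.nonzero(m["mask"]); 
            if len(xs): print(n,q,np.round(m["xy"],1),round(m["confidence"],2),len(xs),xs.min(),xs.max(),ys.min(),ys.max(),f["color"][m["mask"]].mean(0).round())
    u={"S":[(418,198)],"T":[(176.5,233)]}[n]
    for p in u: print(n,"cap",onz(f,p,0.088))
print("rest scene",onz(S,(408,226),.007),"top",onz(T,(184.5,236),.007))
print("jack", tri([ray(S,(206.7,149.5)),ray(T,(370,247))]))
for z in(0,.014): print("base corners",[onz(T,p,z) for p in [(330,209),(387,208),(390,269),(333,272)]])
E
```

```text
S coupler_mid [428.7 259.4] 0.85 684 411 442 239 279 [ 53. 115.  64.]
S coupler_mid [387.6 170.6] 0.67 539 376 399 153 192 [ 49. 106.  60.]
S coupler_mid [411.5 211.9] 0.6 620 399 426 191 231 [84. 87. 90.]
S jack_tip [206.4 159.2] 0.53 169 201 212 147 170 [154. 132.  79.]
S jack_tip [209.9 196.7] 0.26 4543 173 247 147 235 [151. 153. 157.]
S jack [206.8 162.4] 0.43 179 201 212 147 170 [148. 131.  80.]
S fixture [209.4 197.7] 0.97 4483 174 247 147 235 [151. 153. 157.]
S cap [0.5413 0.2232 0.088 ]
T coupler_mid [174.6 190.4] 0.86 315 162 185 179 198 [ 66. 155.  81.]
T coupler_mid [181. 233.] 0.71 283 169 191 226 241 [119. 122. 128.]
T coupler_mid [197.2 278.8] 0.54 268 188 208 272 287 [ 78. 174.  94.]
T jack_tip [363.3 245.8] 0.55 122 363 373 240 253 [189. 158.  93.]
T jack [365.1 241.5] 0.57 107 363 373 240 252 [193. 159.  89.]
T fixture [360.3 238.1] 0.65 3761 329 397 207 271 [173. 175. 181.]
T cap [0.5408 0.2237 0.088 ]
rest scene [0.5428 0.2256 0.007 ] top [0.5388 0.2257 0.007 ]
jack [ 0.5146 -0.1415  0.1382]
base corners [array([ 0.5982, -0.0801,  0.    ]), array([ 0.601 , -0.2012,  0.    ]), array([ 0.4725, -0.2054,  0.    ]), array([ 0.4656, -0.086 ,  0.    ])]
base corners [array([ 0.5967, -0.079 ,  0.014 ]), array([ 0.5995, -0.1984,  0.014 ]), array([ 0.4728, -0.2026,  0.014 ]), array([ 0.4659, -0.0848,  0.014 ])]
```

View pics/crop.png

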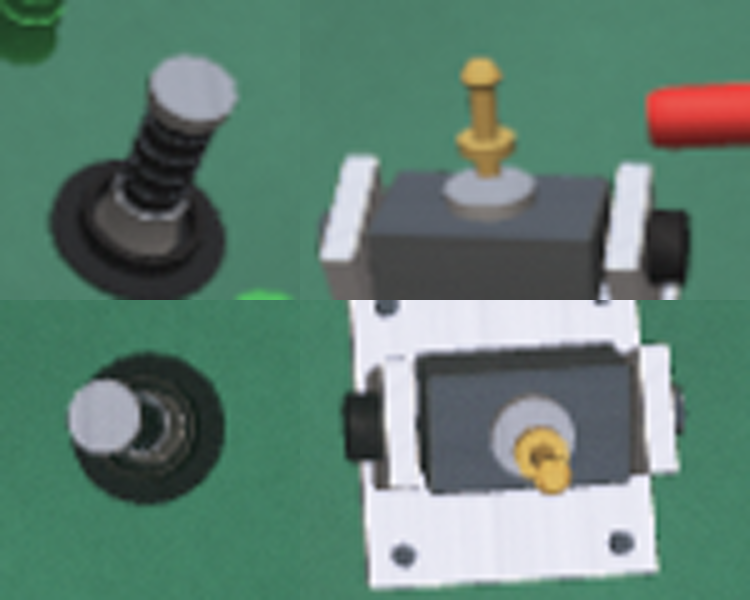

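The crop confirms it: a grey cap, black ribbed barrel and steel skirt stand in the black cup. The brass jack leans toward the robot. Coupler is at about (0.541, 0.2235), jack tip at about (0.51, -0.14, 0.135). I'll get closer wrist views of the jack on the way.

>>> step_arm(
  commands=[
    [-1,[37.8,-11.4,-4.5],[0,0,0]],
    [-1,[37.8,-11.4,-4.5],[0,0,0]],
    [-1,[37.8,-11.4,-4.5],[0,0,0]],
    [-1,[37.8,-11.4,-4.5],[0,0,0]],
    [-1,[37.8,-11.4,-4.5],[0,0,0]],
    [-1,[37.8,-11.4,-4.5],[0,0,0]],
    [-1,[37.8,-11.4,-4.5],[0,0,0]],
    [-1,[37.8,-11.4,-4.5],[0,0,0]],
    [-1,[37.8,-11.4,-4.5],[0,0,0]],
    [-1,[0,0,0],[0,0,0]],
  ],
)

```text
time: 2.68
tool_pos: [0.4512, -0.3375, 0.2466]
tool_rot: [0.0, 0.991, 0.136, 0.001]
wrist_force: [-0.7, 0.3, 0.1]
width: 1.002
grip_force: 0.0
```

```bash
cat > shot.py <<'E'
import sys,pickle
from h import *
o=env.get_obs(); f=env.grab_frame("wrist"); n=sys.argv[1]
save(f,n+".png"); m=env.cut_out("jack",f)
pickle.dump((o,f,m),open(n+".pkl","wb"))
for k in m: print(np.round(k["xy"],1),k["confidence"],k["mask"].sum(),f["color"][k["mask"]].mean(0).round())
print(proj(f,[.51,-.14,.135],o))
E
python3 shot.py A
```

```text
[53.6 58.4] 0.6 935 [145. 118.  62.]
[34.7173527  60.41719012]
```

>>> step_arm(
  commands=[
    [-1,[12.7,-34.9,0],[0,0,0]],
    [-1,[12.7,-34.9,0],[0,0,0]],
    [-1,[12.7,-34.9,0],[0,0,0]],
    [-1,[12.7,-34.9,0],[0,0,0]],
    [-1,[12.7,-34.9,0],[0,0,0]],
    [-1,[12.7,-34.9,0],[0,0,0]],
    [-1,[12.7,-34.9,0],[0,0,0]],
    [-1,[12.7,-34.9,0],[0,0,0]],
    [-1,[12.7,-34.9,0],[0,0,0]],
    [-1,[12.7,-34.9,0],[0,0,0]],
  ],
)

```text
time: 3.62
tool_pos: [0.476, 0.0297, 0.246]
tool_rot: [0.0, 0.991, 0.133, 0.0]
wrist_force: [0.1, -0.3, 0.4]
width: 0.999
grip_force: 0.0
```

```bash
python3 shot.py B; python3 - <<'E'
from h import *
import pickle
ims=[]
for n in "AB":
    o,f,m=pickle.load(open(n+".pkl","rb")); p=proj(f,[.51,-.14,.125],o).astype(int); print(p,o["tool_pos"],o["tool_rot"])
    u,v=max(p[0]-50,0),max(p[1]-60,0); print(n,u,v)
    ims.append(cv2.resize(cv2.cvtColor(f["color"],cv2.COLOR_RGB2BGR)[v:v+120,u:u+100],(400,480),interpolation=cv2.INTER_CUBIC))
cv2.imwrite("pics/AB.png",np.hstack([cv2.copyMakeBorder(i,0,0,0,400-i.shape[1],cv2.BORDER_CONSTANT) for i in ims]))
E
```

```text
[479.7 208.3] 0.68 686 [158. 130.  70.]
[487.60468777 220.72028852]
[42 61] [ 0.45121046 -0.33748796  0.24657943] [1.07935126e-04 9.90661469e-01 1.36342170e-01 8.09419237e-04]
A 0 1
[481 217] [0.47602819 0.02971526 0.24603313] [1.00882708e-04 9.91106108e-01 1.33073896e-01 1.05626635e-04]
B 431 157
```

View pics/AB.png

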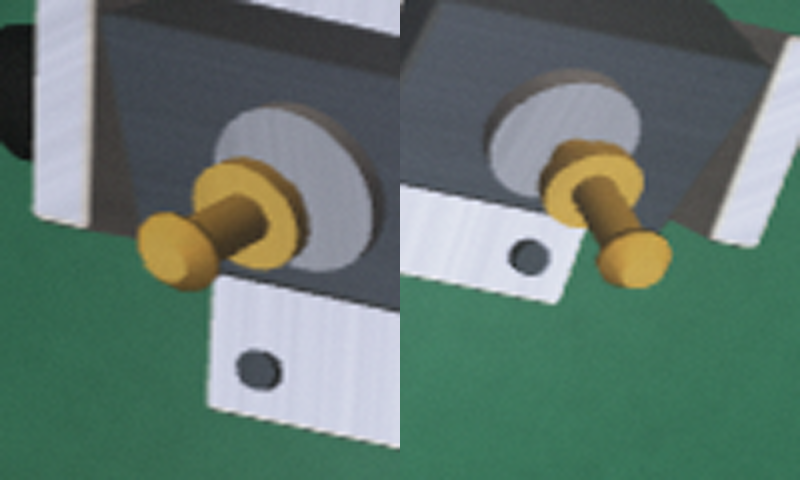

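Views A and B show the jack clearly. The tip disc is at (42,66.5) in A and (488.8,225) in B. The collar face is at (61.5,55.3) in A and (479.3,204) in B.

```bash
python3 - <<'E'
from h import *
import pickle
from scipy.optimize import minimize,least_squares
np.set_printoptions(precision=4,suppress=True)
D={n:pickle.load(open(n+".pkl","rb")) for n in "AB"}
g=lambda n,p: ray(D[n][1],p,D[n][0])
tip=tri([g("A",(42,66.5)),g("B",(488.8,225))]); col=tri([g("A",(61.5,55.3)),g("B",(479.3,204))])
a=tip-col; print(tip,col,np.linalg.norm(a),a/np.linalg.norm(a))
for n,q in (("A",(42,66.5)),("B",(488.8,225))): print(proj(D[n][1],tip,D[n][0])-q)
# silhouette fit of jack brass outline (head+neck) against colour mask
prof=[(0,4),(6,7),(9,7),(9.01,4.5),(28,4.5),(28.01,10),(31,10)]
masks={}
for n in "AB":
    o,f,m=D[n]; hsv=cv2.cvtColor(f["color"],cv2.COLOR_RGB2HSV); k=((hsv[...,0]>8)&(hsv[...,0]<32)&(hsv[...,1]>90)&(hsv[...,2]>50)).astype(np.uint8)
    p=proj(f,tip,o).astype(int); w=np.zeros_like(k); w[max(p[1]-60,0):p[1]+60,max(p[0]-50,0):p[0]+50]=1; masks[n]=k*w; print(n,masks[n].sum())
def render(n,x):
    o,f,_=D[n]; R,t=cam(f,o); fl,cx,cy=K(f); z=np.array([x[3],x[4],1]);z/=np.linalg.norm(z)
    e=np.cross(z,[0,1,0]);e/=np.linalg.norm(e);h=np.cross(z,e); an=np.linspace(0,2*np.pi,24,endpoint=False)
    im=np.zeros((420*1,560),np.uint8); rings=[]
    for d,r in prof:
        P=x[:3]-z*d/1e3+np.outer(np.cos(an),e)*r/1e3+np.outer(np.sin(an),h)*r/1e3
        c=P@R.T+t; rings.append(np.c_[cx+fl*c[:,0]/c[:,2],cy+fl*c[:,1]/c[:,2]])
    for r1,r2 in zip(rings,rings[1:]):
        cv2.fillConvexPoly(im,(cv2.convexHull(np.vstack([r1,r2]).astype(np.float32))*16).round().astype(np.int32),1,shift=4)
    return im
def cost(x):
    s=0
    for n in "AB":
        im=render(n,x).astype(np.float32); s+=((cv2.GaussianBlur(im,(0,0),1)-cv2.GaussianBlur(masks[n].astype(np.float32),(0,0),1))**2).sum()
    return s
u=a/a[2]; x0=np.r_[tip,u[:2]]
S=np.vstack([x0]+[x0+d for d in np.diag([.003,.003,.003,.06,.06])])
r=minimize(cost,x0,method="Nelder-Mead",options=dict(initial_simplex=S,maxiter=600)); x=r.x
z=np.r_[x[3:],1];z/=np.linalg.norm(z); print("fit",x[:3],z,np.arccos(z[2]),cost(x0),r.fun)
o=env.get_obs(); R=RT(o["tool_rot"]); print("tool\n",R,o["time"])
print("to coupler, tool axes mm:",R.T@(np.array([.541,.2235,.14])-o["tool_pos"])*1e3)
E
```

```text
[ 0.5068 -0.1441  0.1326] [ 0.5181 -0.144   0.1086] 0.026513137215670304 [-0.4281 -0.0024  0.9037]
[-0.0973  0.3945]
[ 0.1478 -0.3309]
A 904
B 698
fit [ 0.5071 -0.1443  0.1348] [-0.3953 -0.0281  0.9181] 0.40747576076127656 111.36017 51.73162841796875
tool
 [[ 0.9633  0.2684  0.0001]
 [ 0.2684 -0.9633  0.0005]
 [ 0.0002 -0.0004 -1.    ]] 3.7167
to coupler, tool axes mm: [ 113.8028 -167.174   106.0426]
```

>>> step_arm(
  commands=[
    [-1,[16.3,-23.9,13],[0,0,0]],
    [-1,[16.3,-23.9,13],[0,0,0]],
    [-1,[16.3,-23.9,13],[0,0,0]],
    [-1,[16.3,-23.9,13],[0,0,0]],
    [-1,[16.3,-23.9,13],[0,0,0]],
    [-1,[16.3,-23.9,13],[0,0,0]],
    [-1,[16.3,-23.9,13],[0,0,0]],
    [-1,[0,0,0],[0,0,0]],
  ],
)

```text
time: 4.38
tool_pos: [0.5422, 0.2221, 0.1517]
tool_rot: [0.0, 0.991, 0.134, -0.002]
wrist_force: [-1.3, -0.3, -1.1]
width: 0.997
grip_force: 0.0
```

```bash
python3 - <<'E'
from h import *
np.set_printoptions(precision=4,suppress=True)
o=env.get_obs(); f=env.grab_frame("wrist"); save(f,"C.png")
print(o["tool_pos"],[(m["xy"],m["confidence"],m["mask"].sum()) for m in env.cut_out("coupler_mid",f)])
for z in (.088,.080,.028,.004): print(z,proj(f,[.541,.2235,z],o))
print(env.get_obs()["time"])
E
```

```text
[0.5422 0.2221 0.1517] [([283.0, 81.9], 0.94, np.int64(1684)), ([285.0, 320.3], 0.86, np.int64(2026)), ([271.3, 213.5], 0.82, np.int64(2059))]
0.088 [272.7645 225.6342]
0.08 [272.8284 222.0236]
0.028 [273.1669 202.8753]
0.004 [273.2893 195.9569]
4.4833
```

View pics/C.png

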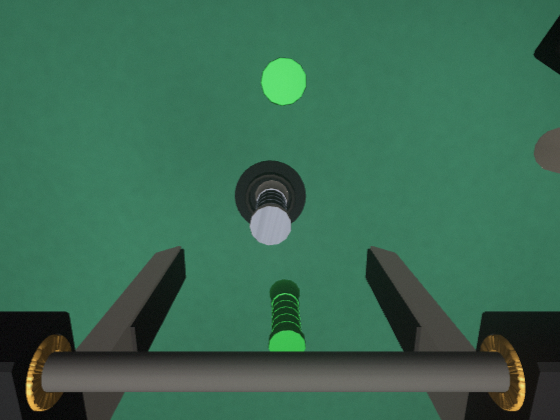

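Wrist view C: the cap of the black coupler is centred at (270,226), between the fingers. The green look-alikes at (284,81) and (286,320) are clear of them. Descending and gripping.

>>> step_arm(
  commands=[
    [-1,[-0.5,-3.2,24],[0,0,0]],
    [-1,[0,0,24],[0,0,0]],
    [-1,[0,0,24],[0,0,0]],
    [-1,[0,0,24],[0,0,0]],
    [-1,[0,0,22.7],[0,0,0]],
    [-1,[0,0,0],[0,0,0]],
    [1,[0,0,0],[0,0,0]],
    [1,[0,0,0],[0,0,0]],
    [1,[0,0,0],[0,0,0]],
    [1,[0,0,0],[0,0,0]],
  ],
)

```text
time: 5.32
tool_pos: [0.5415, 0.2237, 0.0379]
tool_rot: [-0.0, 0.991, 0.134, 0.001]
wrist_force: [-1.0, 0.1, 0.4]
width: 0.754
grip_force: 0.0
```

>>> step_arm(
  commands=[
    [1,[0,0,0],[0,0,0]],
    [1,[0,0,0],[0,0,0]],
    [1,[0,0,0],[0,0,0]],
    [1,[0,0,0],[0,0,0]],
  ],
)

```text
time: 5.65
tool_pos: [0.5408, 0.2238, 0.0364]
tool_rot: [-0.0, 0.991, 0.134, 0.0]
wrist_force: [0.2, -0.4, 0.5]
width: 0.469
grip_force: 0.0
```

>>> step_arm(
  commands=[
    [1,[0,0,1.5],[0,0,0]],
    [1,[0,0,0],[0,0,0]],
    [1,[0,0,0],[0,0,0]],
    [1,[0,0,0],[0,0,0]],
    [1,[0,0,0],[0,0,0]],
    [1,[0,0,0],[0,0,0]],
  ],
)

```text
time: 6.15
tool_pos: [0.5407, 0.2237, 0.0346]
tool_rot: [0.0, 0.991, 0.134, -0.0]
wrist_force: [-0.2, 0.6, -1.5]
width: 0.298
grip_force: 30.0
```

>>> step_arm(
  commands=[
    [1,[0,0,-15],[0,0,0]],
    [1,[0,0,-30],[0,0,0]],
    [1,[0,0,-30],[0,0,0]],
    [1,[0,0,-30],[0,0,0]],
    [1,[0,0,-30],[0,0,0]],
    [1,[0,0,-30],[0,0,0]],
    [1,[0,0,0],[0,0,0]],
  ],
)

```text
time: 6.73
tool_pos: [0.5426, 0.2244, 0.206]
tool_rot: [-0.001, 0.991, 0.134, 0.004]
wrist_force: [0.6, 0.6, -2.1]
width: 0.297
grip_force: 30.0
```

```bash
python3 - <<'E'
from h import *
np.set_printoptions(precision=4,suppress=True)
o=env.get_obs(); print(o["tool_pos"],o["width"],o["grip_force"],o["wrist_force"])
R=RT(o["tool_rot"]); ax=np.array([-.405,-.018,.914]);ax/=np.linalg.norm(ax)
c=np.cross(R[:,2],-ax); rv=R.T@c/np.linalg.norm(c)*np.arcsin(np.linalg.norm(c)); print("turn",rv)
tgt=np.array([.507,-.1442,.134])+.056*ax; print(tgt,"shift at present axes mm",R.T@(tgt+[0,0,.02]-o["tool_pos"])*1e3, o["time"])
E
```

```text
[0.5426 0.2244 0.206 ] 0.2974175884602942 29.999631643295288 [ 0.5819  0.6313 -2.0743]
turn [-0.0933  0.3982 -0.    ]
[ 0.4843 -0.1452  0.1852] shift at present axes mm [-154.2887  340.8297   -0.7201] 6.7333
```

>>> step_arm(
  commands=[
    [1,[-15.4,34.1,0],[0,0,0]],
    [1,[-15.4,34.1,0],[0,0,0]],
    [1,[-15.4,34.1,0],[0,0,0]],
    [1,[-15.4,34.1,0],[0,0,0]],
    [1,[-15.4,34.1,0],[0,0,0]],
    [1,[-15.4,34.1,0],[0,0,0]],
    [1,[-15.4,34.1,0],[0,0,0]],
    [1,[-15.4,34.1,0],[0,0,0]],
    [1,[-15.4,34.1,0],[0,0,0]],
    [1,[-15.4,34.1,0],[0,0,0]],
  ],
)

```text
time: 7.57
tool_pos: [0.482, -0.1476, 0.1992]
tool_rot: [-0.0, 0.991, 0.134, -0.0]
wrist_force: [1.5, -0.5, -2.4]
width: 0.298
grip_force: 30.0
```

>>> step_arm(
  commands=[
    [1,[0,0,0],[-0.0155,0.066,0]],
    [1,[0,0,0],[-0.0155,0.066,0]],
    [1,[0,0,0],[-0.0155,0.066,0]],
    [1,[0,0,0],[-0.0155,0.066,0]],
    [1,[0,0,0],[-0.0155,0.066,0]],
    [1,[0,0,0],[-0.0155,0.066,0]],
    [1,[0,0,0],[0,0,0]],
    [1,[0,0,0],[0,0,0]],
    [1,[0,0,0],[0,0,0]],
  ],
)

```text
time: 8.32
tool_pos: [0.483, -0.146, 0.1998]
tool_rot: [0.019, 0.971, 0.131, 0.2]
wrist_force: [-1.1, -0.5, -2.8]
width: 0.296
grip_force: 30.0
```

```bash
cat > plan.py <<'E'
from h import *
np.set_printoptions(precision=4,suppress=True)
tip=np.array([.507,-.1442,.134]); ax=np.array([-.405,-.018,.914]);ax/=np.linalg.norm(ax)
def rep(gap):
    o=env.get_obs(); R=RT(o["tool_rot"]); c=np.cross(R[:,2],-ax); s=np.linalg.norm(c)
    print("tcp",o["tool_pos"],"F",o["wrist_force"],"turn",R.T@c/s*np.arcsin(s))
    print("shift mm",R.T@(tip+(gap+.0306)*ax-o["tool_pos"])*1e3,o["time"])
    return o
E
python3 - <<'E'
from plan import *
o=rep(.02)
ims=[]
for n in ("scene","top","wrist"):
    f=env.grab_frame(n); save(f,"D"+n+".png")
    p=proj(f,tip,o).astype(int); w=(45,60); u,v=[max(0,int(a)) for a in p-np.array([22,30])] if n!="wrist" else (0,0)
    R=RT(o["tool_rot"])
    im=cv2.cvtColor(f["color"],cv2.COLOR_RGB2BGR)
    z=o["tool_pos"]+R[:,2]*.0306
    print(n,(u,v),"tip",proj(f,tip,o),"mouth",proj(f,z,o),"cap",proj(f,z-R[:,2]*.084,o))
    im=im[v:v+60,u:u+45] if n!="wrist" else im[120:420,160:400]
    ims.append(cv2.resize(im,(266,354),interpolation=cv2.INTER_CUBIC))
cv2.imwrite("pics/D.png",np.hstack(ims))
E
```

```text
tcp [ 0.483  -0.146   0.1998] F [-1.1444 -0.489  -2.7768] turn [-0.0003  0.013  -0.    ]
shift mm [-4.1308 -1.7625 19.3238] 8.3167
scene (184, 117) tip [206.2596 147.9783] mouth [203.899  126.7668] cap [200.713   75.5134]
top (349, 221) tip [371.0175 251.2769] mouth [375.3879 257.8004] cap [384.8368 278.6295]
wrist (0, 0) tip [272.6512 226.884 ] mouth [275.1863 242.2156] cap [275.3544 320.6858]
```

View pics/D.png

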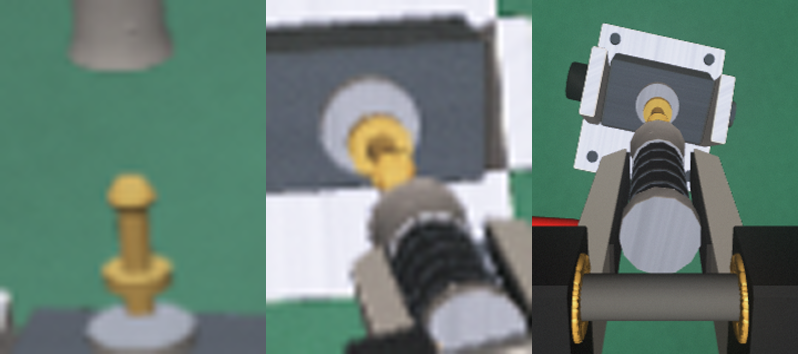

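View D: the coupler sits straight in the gripper, and its mouth is a little off the jack axis. The tip projects where it is seen, at (206.4,147.5) in scene. I'll correct the lateral offset and approach.

>>> step_arm(
  commands=[
    [1,[-2,-0.9,6],[0,0.0065,0]],
    [1,[-2.1,-0.9,8],[0,0.0065,0]],
    [1,[0,0,8],[0,0,0]],
    [1,[0,0,8],[0,0,0]],
    [1,[0,0,3],[0,0,0]],
    [1,[0,0,0],[0,0,0]],
    [1,[0,0,0],[0,0,0]],
  ],
)

```text
time: 9.05
tool_pos: [0.4922, -0.1446, 0.1677]
tool_rot: [0.018, 0.969, 0.131, 0.207]
wrist_force: [-0.2, -0.1, -1.8]
width: 0.296
grip_force: 30.0
```

```bash
python3 - <<'E'
from plan import *
o=rep(.0)
E
```

```text
tcp [ 0.4922 -0.1446  0.1677] F [-0.1887 -0.0874 -1.8016] turn [-0.0003 -0.0017  0.    ]
shift mm [-0.2347  0.217   6.1811] 9.05
```

>>> step_arm(
  commands=[
    [1,[0,0,4],[0,0,0]],
    [1,[0,0,4],[0,0,0]],
    [1,[0,0,4],[0,0,0]],
    [1,[0,0,3],[0,0,0]],
    [1,[0,0,2],[0,0,0]],
    [1,[0,0,0],[0,0,0]],
    [1,[0,0,0],[0,0,0]],
  ],
)

```text
time: 9.63
tool_pos: [0.4991, -0.1444, 0.1524]
tool_rot: [0.019, 0.969, 0.131, 0.207]
wrist_force: [-0.2, 0.3, -0.8]
width: 0.297
grip_force: 30.0
```

```bash
python3 - <<'E'
from plan import *
o=rep(-.024); print("axial F",o["wrist_force"]@ax)
E
```

```text
tcp [ 0.4991 -0.1444  0.1524] F [-0.1776  0.3155 -0.8196] turn [ 0.0002 -0.0022  0.    ]
shift mm [-0.3448  0.0862 13.4176] 9.6333
axial F -0.6829494871952876
```

>>> step_arm(
  commands=[
    [1,[0,0,2],[0,0,0]],
    [1,[0,0,2],[0,0,0]],
    [1,[0,0,2],[0,0,0]],
    [1,[0,0,2],[0,0,0]],
    [1,[0,0,0],[0,0,0]],
  ],
)

```text
time: 10.05
tool_pos: [0.5026, -0.1443, 0.1452]
tool_rot: [0.019, 0.969, 0.131, 0.208]
wrist_force: [-4.2, 0.1, 8.3]
width: 0.296
grip_force: 30.0
```

```bash
python3 - <<'E'
from plan import *
o=rep(-.024); print("axial F",o["wrist_force"]@ax)
E
```

```text
tcp [ 0.5026 -0.1443  0.1452] F [-4.2371  0.0812  8.2859] turn [ 0.0006 -0.0026  0.    ]
shift mm [-0.5267 -0.0539  5.3837] 10.05
axial F 9.289044549882679
```

>>> step_arm(
  commands=[
    [1,[0,0,1.5],[0,0,0]],
    [1,[0,0,1.5],[0,0,0]],
    [1,[0,0,0],[0,0,0]],
    [1,[0,0,0],[0,0,0]],
  ],
)

```text
time: 10.38
tool_pos: [0.5039, -0.1443, 0.1428]
tool_rot: [0.019, 0.969, 0.131, 0.208]
wrist_force: [-6.4, 0.9, 9.4]
width: 0.297
grip_force: 30.0
```

```bash
python3 - <<'E'
from plan import *
o=rep(-.024); print("axial F",o["wrist_force"]@ax)
E
```

```text
tcp [ 0.5039 -0.1443  0.1428] F [-6.3574  0.9312  9.3575] turn [ 0.0009 -0.0031 -0.    ]
shift mm [-0.7498 -0.1647  2.7333] 10.3833
axial F 11.112175359587242
```

>>> step_arm(
  commands=[
    [1,[-0.3,0,1.5],[0,0,0]],
    [1,[0,0,1.5],[0,0,0]],
    [1,[0,0,0],[0,0,0]],
    [1,[0,0,0],[0,0,0]],
  ],
)

```text
time: 10.72
tool_pos: [0.5046, -0.1443, 0.1394]
tool_rot: [0.019, 0.969, 0.131, 0.207]
wrist_force: [-2.9, -1.9, 2.7]
width: 0.299
grip_force: 30.0
```

```bash
python3 - <<'E'
from plan import *
o=rep(-.024); print("axial F",o["wrist_force"]@ax)
E
```

```text
tcp [ 0.5046 -0.1443  0.1394] F [-2.8833 -1.9179  2.7039] turn [ 0.0003 -0.0021 -0.    ]
shift mm [ 0.0208  0.0387 -0.7228] 10.7167
axial F 3.6741198655104252
```

The force dropped from 11 N to about 5 N and the seat position matches the tip, so it has snapped on. Pressing on against the spring.

>>> step_arm(
  commands=[
    [1,[0,0,2],[0,0,0]],
    [1,[0,0,2],[0,0,0]],
    [1,[0,0,2],[0,0,0]],
    [1,[0,0,2],[0,0,0]],
    [1,[0,0,1],[0,0,0]],
    [1,[0,0,0],[0,0,0]],
    [1,[0,0,0],[0,0,0]],
    [1,[0,0,0],[0,0,0]],
  ],
)

```text
time: 11.38
tool_pos: [0.5084, -0.1441, 0.1316]
tool_rot: [0.019, 0.969, 0.131, 0.208]
wrist_force: [-5.9, -0.4, 9.5]
width: 0.296
grip_force: 30.0
```

```bash
python3 - <<'E'
from plan import *
o=rep(-.024); print("axial F",o["wrist_force"]@ax, o["grip_force"],o["width"])
R=RT(o["tool_rot"]); ims=[]
z=o["tool_pos"]+R[:,2]*.0306
for n in ("scene","top","wrist"):
    f=env.grab_frame(n); im=cv2.cvtColor(f["color"],cv2.COLOR_RGB2BGR)
    p=proj(f,z,o); u,v=[max(0,int(a)) for a in p-np.array([22,40])]
    print(n,(u,v),"mouth",p,"cap",proj(f,z-R[:,2]*.084,o))
    im=im[v:v+60,u:u+45] if n!="wrist" else im[120:420,160:400]
    ims.append(cv2.resize(im,(266,354),interpolation=cv2.INTER_CUBIC))
cv2.imwrite("pics/E.png",np.hstack(ims))
E
```

```text
tcp [ 0.5084 -0.1441  0.1316] F [-5.8643 -0.417   9.4853] turn [ 0.0005 -0.0027 -0.    ]
shift mm [-0.2641  0.0047 -9.4057] 11.3833
axial F 11.053519585692316 30.001363456249237 0.29625406787517455
scene (185, 125) mouth [207.3333 165.8979] cap [204.5505 119.4542]
top (345, 204) mouth [367.947  244.1857] cap [376.0202 262.6682]
wrist (253, 202) mouth [275.1848 242.2168] cap [275.352  320.6878]
```

View pics/E.png

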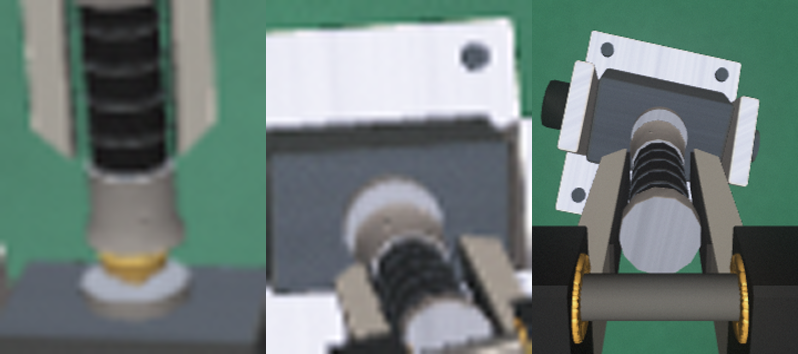

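View E: the skirt sits squarely over the jack, with its mouth right above the collar at scene (207,166). The force reads 11 N plus about 1.5 N of tool weight, so the spring is about 9 mm down. I'll settle briefly and hand in.

>>> step_arm(
  commands=[
    [1,[0,0,0],[0,0,0]],
    [1,[0,0,0],[0,0,0]],
    [1,[0,0,0],[0,0,0]],
    [1,[0,0,0],[0,0,0]],
    [1,[0,0,0],[0,0,0]],
    [1,[0,0,0],[0,0,0]],
  ],
)

```text
time: 12.03
tool_pos: [0.5084, -0.1441, 0.1316]
tool_rot: [0.019, 0.969, 0.131, 0.208]
wrist_force: [-5.7, -0.2, 9.1]
width: 0.299
grip_force: 30.0
```

```bash
python3 - <<'E'
from plan import *
o=rep(-.024); f=o["wrist_force"]@ax; print("axial F",f)
if 9<f<13: print(env.job_done())
E
```

```text
tcp [ 0.5084 -0.1441  0.1316] F [-5.7477 -0.2206  9.1461] turn [ 0.0005 -0.0027  0.    ]
shift mm [-0.2771  0.0037 -9.3819] 12.0333
axial F 10.692690298704822
the job is handed in; nothing more can be done
None
```

The coupler is snapped squarely onto the jack and held gripped about 9 mm down on its spring (estimated from force and travel); I handed the job in at about 12 s, and no verdict came back.

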